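Open the hold-down over the reagent bottle

TASK

Two hold-down stands on the worktop each have a counterweighted arm lying over something: one over the small screw-cap reagent bottle, the other over a stoppered flask. Lift the arm over the bottle past its balance point, so that it tips right back against its stop and stays open by itself. Leave the bottle standing where it is, and the arm over the flask down.

Things in the scene. Friction and masses are not known exactly. Their poses are not given: they have to be found in the camera images.
- handle_over_bottle (a point): Centre of the black handle of the arm over the bottle: a roller 24 mm in diameter, 32 mm long, its flat ends free to be pinched. Turns with the arm: y lies along the handle, parallel to the hinge; x points along the arm to the hinge, 150 mm away and 155 mm above the worktop. Arm down: x level, z up. Lifted, the handle goes up and over towards the hinge on an arc of 150 mm radius.
- bottle_arm (a joint): Angle of the arm over the bottle, rad: 0 = down, level; 1.75 = open on its back stop. Below about 0.8 it falls shut, above it tips open by itself; lifting takes under 3 N. Steel bar 12 mm wide, 10 mm high, on a fixed stand. Its weight (44 mm wide) stands on a rod above the hinge, top 90 mm from it, leaning 14 degrees to the handle while down. A foot hangs over the bottle, 65 mm from the handle.
- bottle_middle (a point): Half-way up the clear reagent bottle with a blue screw cap, 57 mm in diameter, 104 mm tall, which stands loose on the stand's plate (8 mm thick) under the arm's foot, some 3 mm clear of it.
- flask_arm (a joint): Angle of the like arm on the other stand, which lies over a stoppered flask: 0 = down, 1.75 = open. It is to stay down.
Things that resemble listed ones, but are neither listed nor needed, are in the scene too. Leave any orange or pink look-alike of the part that bears bottle_middle alone.

How it is judged (in metres and radians):
At the end, for the whole second after the job is handed in: The arm over the bottle rests open by itself, over 1.6 rad and still; the bottle stands upright (within 10 degrees) within 20 mm of where it stood; the arm over the flask is down (under 0.1 rad) (value of joint bottle_arm above 1.6 rad and velocity of joint bottle_arm between -0.1 and 0.1 rad/s and value of joint flask_arm below 0.1 rad and distance of bottle_middle from where it was at the start of the episode below 0.02 m and angle between bottle_middle's own z axis and vertical below 0.17 rad); the robot touches nothing.
It fails at once if the arm over the flask is lifted (0.3 rad or more) (value of joint flask_arm above 0.3 rad).
It fails at once if the bottle is knocked over (tipped by 30 degrees or more) (angle between bottle_middle's own z axis and vertical above 0.52 rad).
It also fails if it takes over 32 s, if anything falls off the work surface, if the arm or the gripper's body presses on something with over 40 N, if the wrist force passes 120 N, or if a joint passes its speed limit or range.

ROBOT

A 6-joint arm with a two-finger parallel gripper is mounted at the origin on a cart in front of the work surface, level with it; the furniture and walls round the work are solid. World frame = base frame: x ahead of the robot, y to its left, z up, the work surface at z = 0. Lengths are in m, angles in degrees, forces in N, time in s.
With the tool pointing down it reaches from about 0.25 to 0.725 m from the base axis. Payload 4 kg.
Tool frame: the origin (TCP) lies on the mounting face of the last link; the fingertips stand 173 mm ahead of it and the grasp point (between the pads) lies 155 mm ahead of it; z points along the fingers, y is the line along which they close (so a half turn about z gives the same grasp; the last joint's range is limited). The gripper opens to 85 mm and grips with 20 to 120 N. Pads are 22 mm wide; open, the fingers measure 114 mm over their backs; the gripper's body (76 mm by 85 mm) begins 54 mm behind the grasp point. The pads swing forward as they close: fully open they stand 13 mm farther back than shut.
Start: joints at [-73.453, 13.785, 0.286, 76.501, 0, 90], TCP at [0.142, -0.479, 0.405] pointing down, gripper open.
Joint ranges: [-155.79, 155.79], [-60.16, 107.12], [-62.33, 73.08], [-114, 123.19], [-81.49, 82.49], [-180, 180]. Speed limits (degrees/s): [159.86, 159.86, 180, 180, 180, 180].

INTERFACE

Orientations are given as [roll, pitch, yaw] about the fixed x, y, z axes, in that order (R = Rz(yaw) Ry(pitch) Rx(roll)).
In Python, from workcell import arm gives the robot as it stands.
- The arm moves only by the tool drive_tool, never from a script. Its argument "motion" is a list that holds one entry, the list of rows, each a list of 4 numbers: the shift along the tool's x, y, z scaled (see below), then the turn about the tool's z scaled (see below). In form: [[[x, y, z, twist], ...]]. A call has 1 to 5 rows; each row is the pose to reach, as a shift and turn from the pose commanded when the call began, along the tool's axes at that moment; what a row does not reach only later rows make up. The controller multiplies each number of a shift by 250 mm and each number of a turn by 60 degrees. A row lasts 1/12 s, in which the tool goes at most 41.7 mm and 7.16 degrees, less where a joint would pass 70% of its speed; a pose out of reach is approached as far as the arm can. A call with a number of a shift or a turn outside -1 to 1 is refused whole. A call with a gripper value outside its range is refused whole. "claw" is the closure, from 0 (fully open) to 1 (shut), set as the call begins (left out, the last holds). The fingers move at their own pace and stop on an object; "force" is the grip in N (left out, the last holds). Time passes only in rows, so rows that repeat a pose let the fingers close. It gives the time, the measured TCP pose, the force, the opening and the grip force at its end, in the units of the state.
- arm.read_state(): the state, without advancing time (a new reading comes with each control period).
- arm.capture(name): name is "scene" or "top" or "wrist"; returns a dict with "color" (384x512x3 uint8, red, green, blue), "camera_matrix" (3x3 intrinsics, pixels), "rvec" (rotation vector, rad) and "tvec" (3), from world to camera coordinates, as OpenCV has them. Camera axes: x right, y down, z forward; pixel columns grow to the right and rows downward; lengths in m; the calibration is good to about 2 mm. The wrist camera is an equidistant fisheye: a pixel r from the principal point sees the ray r / f radians off the axis. A picture is of the moment at which its call begins. There is no depth.
- arm.finish_job(): hands the job in; it is judged then, once.
The state is a dict: "time_s": time; "qpos": joint angles; "dq": joint speeds; "joint_efforts": joint torques, N m; "tcp_pos": TCP position; "eef_rot": TCP orientation; "force": force on the tool from outside, world axes, zero at the start; "ft_torque": the same for the moment, N m; "grip_width": finger opening in m; "grip_force": force on a finger pad.
Only numpy, scipy, OpenCV 4.12 (cv2) and the standard library are available. Lean on these libraries where they do the work, as an engineer would, in place of code of your own. Each camera call takes 0.05 s, during which the arm holds its last target. There are 200 camera calls.

## Working session

There is one attempt and no reset: what is moved stays moved. The work goes in short steps, Python scripts to look and compute and a tool call to move; the robot and the scene stay as the last step left them, time stands still between calls to the robot, and variables do not carry over. Pictures are saved under pics/ and viewed, at most 10 in all, crops included, and the job is handed in when it is done.

Besides the shell and the picture viewer there is one more tool, called after "Request:" as name(argument=value, ...) on one line, values as JSON. drive_tool: Moves the arm, as the interface text tells. Shifts and turns lie within -1 to 1; 1 stands for 250 mm of shift or 60 degrees of turn. Its arguments: {"type":"object","properties":{"motion":{"type":"array"},"claw":{"type":"number"},"force":{"type":"number"}},"required":["motion"]}

```bash
ls; mkdir -p pics; python3 - <<'E'
from workcell import arm
import cv2,pickle
d={}
for n in("scene","top"):
    c=arm.capture(n); d[n]=c
    cv2.imwrite(f"pics/{n}0.png",cv2.resize(c["color"][:,:,::-1],(768,576),interpolation=cv2.INTER_CUBIC))
    print(n,c["camera_matrix"].tolist(),c["rvec"],c["tvec"])
pickle.dump(d,open("d.pkl","wb"))
s=arm.read_state();print(s)
E
```

```text
pics
scene [[471.7509553930009, 0.0, 248.08116620304395], [0.0, 471.7509553930009, 192.27273089816512], [0.0, 0.0, 1.0]] [ 0.95419135 -2.45890775  1.08388924] [0.35768641 0.33411005 1.05387668]
top [[476.64480179940045, 0.0, 253.6749843667115], [0.0, 476.64480179940045, 188.7579211029518], [0.0, 0.0, 1.0]] [ 2.18776023 -2.18846742  0.0604893 ] [-0.0219307   0.51280412  1.25488313]
{'time_s': 0.1, 'qpos': array([-7.34531083e+01,  1.38258419e+01,  2.23198835e-01,  7.65028933e+01,
       -1.11026136e-03,  8.99985809e+01]), 'dq': array([-0.0627291 , -0.13143769,  0.16570212,  0.05101551, -0.13380294,
       -0.01072068]), 'joint_efforts': array([-2.84715843e-04, -3.73138046e+01,  2.53010166e+01,  1.08507858e-02,
       -2.49218289e-05, -5.78430530e-06]), 'tcp_pos': array([ 0.14232944, -0.47906491,  0.40393124]), 'eef_rot': array([-1.79894464e+02,  1.10764563e-03,  1.65483128e+01]), 'force': array([ 1.476063  ,  0.46913961, -0.50910628]), 'ft_torque': array([ 0.00361636, -0.01490261, -0.0455095 ]), 'grip_force': 0.0, 'grip_width': 0.08539830233697783}
```

View pics/scene0.png

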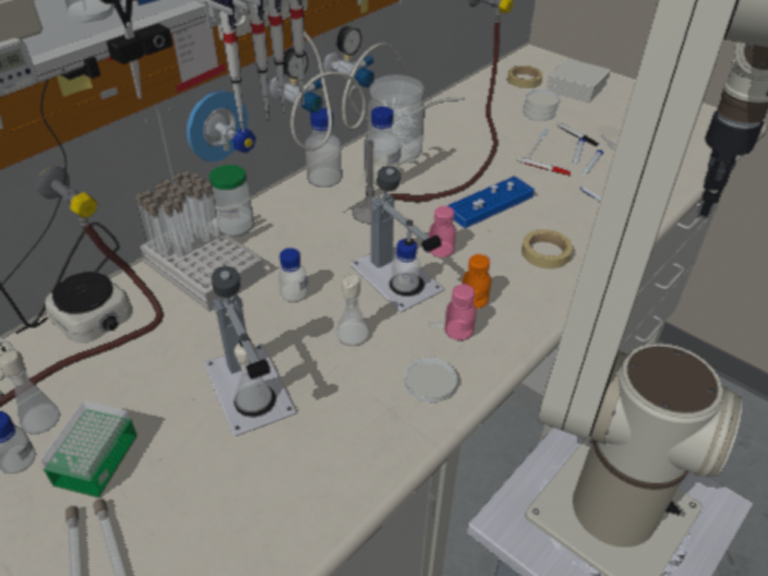

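View pics/top0.png

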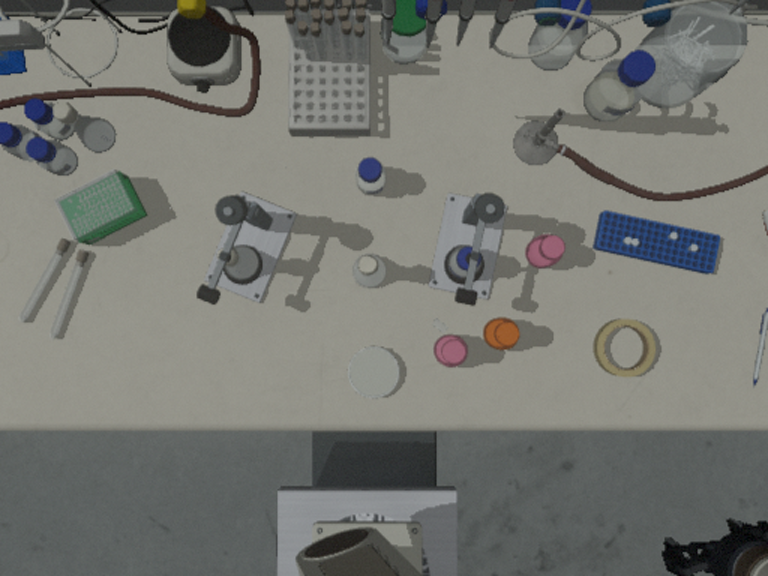

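The bottle stand is the right-hand one: handle at scene (431,243), top (466,296), with a blue-capped bottle beneath. The possible confusions are:
- the flask stand's handle at scene (258,369), top (208,294)
- a free blue-cap bottle at top (370,172)
- pink and orange bottles at top (545,250), (451,350) and (501,333)

I choose the right-hand stand and will check it in a crop.

```bash
python3 - <<'E'
import pickle,cv2,numpy as np
d=pickle.load(open("d.pkl","rb"))
a=d["scene"]["color"][105:215,230:310,::-1]; b=d["top"]["color"][120:210,275:355,::-1]
a=cv2.resize(a,None,fx=5,fy=5,interpolation=3); b=cv2.resize(b,None,fx=5,fy=5,interpolation=3)
im=np.zeros((550,800,3),np.uint8); im[:550,:400]=a; im[:450,400:]=b
cv2.imwrite("pics/crop.png",im)
E
```

```text
(no output)
```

View pics/crop.png

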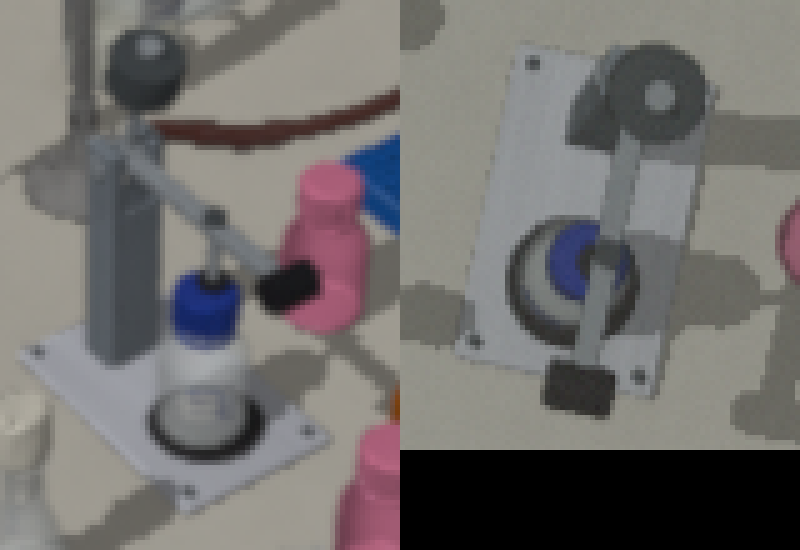

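```bash
cat > h.py <<'E'
import pickle,cv2,numpy as np
d=pickle.load(open("d.pkl","rb"))
def P(n):
    c=d[n];R=cv2.Rodrigues(np.array(c["rvec"]))[0];return R,np.array(c["tvec"]).ravel(),np.array(c["camera_matrix"])
def atz(n,uv,z):
    R,t,K=P(n);r=R.T@np.linalg.solve(K,[*uv,1]);o=-R.T@t
    return o+r*(z-o[2])/r[2]
def tri(a,b):
    M=[K@np.c_[R,t] for R,t,K in (P("scene"),P("top"))]
    X=cv2.triangulatePoints(*M,np.array(a,float),np.array(b,float)).ravel();return X[:3]/X[3]
E
python3 - <<'E'
from h import *
cs=lambda x,y:((x+.5)/5-.5+230,(y+.5)/5-.5+105)
ct=lambda x,y:((x-400+.5)/5-.5+275,(y+.5)/5-.5+120)
h=tri(cs(289,285),ct(579,387));print("handle",h, atz("scene",cs(289,285),.155),atz("top",ct(579,387),.155))
a=atz("top",ct(627,140),.16);b=atz("top",ct(589,355),.16);v=a-b;print("bar",a,b,np.degrees(np.arctan2(v[1],v[0])))
q=[atz("top",ct(*p),.008) for p in((533,63),(475,342),(640,376))];print(q);v=q[0]-q[1];print(np.degrees(np.arctan2(v[1],v[0])));v=q[1]-q[2];print(np.degrees(np.arctan2(v[1],v[0]))-90)
print("pinks",atz("top",(545/1.5,250/1.5),.08),atz("top",(451/1.5,350/1.5),.08),atz("top",(501/1.5,333/1.5),.08))
print("flaskhandle",tri((258/1.5,369/1.5),(208/1.5,294/1.5)))
E
```

```text
handle [ 0.48434711 -0.15675749  0.15964634] [ 0.48761148 -0.16160212  0.155     ] [ 0.48472068 -0.15715303  0.155     ]
bar [ 0.60176863 -0.18020545  0.16      ] [ 0.49961417 -0.16141123  0.16      ] -10.424615195054814
[array([ 0.66611199, -0.15034878,  0.008     ]), array([ 0.51523841, -0.11834113,  0.008     ]), array([ 0.49695761, -0.20655538,  0.008     ])]
-11.977646233972651
-11.707788663041967
pinks [ 0.56482396 -0.3002804   0.08      ] [ 0.39655941 -0.1405573   0.08      ] [ 0.42497392 -0.22457852  0.08      ]
flaskhandle [0.48707272 0.2493954  0.15743226]
```

Request:
drive_tool(motion=[[[0.16, -0.08, 0, 0.1], [0.32, -0.16, 0, 0.2], [0.48, -0.24, 0, 0.3], [0.64, -0.32, 0, 0.4], [0.72, -0.36, 0, 0.467]]], claw=0, force=30)

```text
time_s: 0.52
tcp_pos: [0.2899, -0.3405, 0.4043]
eef_rot: [-180.0, 0.0, -11.8]
force: [-0.4, -1.0, 0.7]
grip_width: 0.0851
grip_force: 0.0
```

Request:
drive_tool(motion=[[[0.09, -0.13, 0, 0], [0.18, -0.26, 0, 0], [0.27, -0.39, 0, 0], [0.36, -0.52, 0, 0], [0.45, -0.65, 0, 0]]])

```text
time_s: 0.93
tcp_pos: [0.4328, -0.2031, 0.4044]
eef_rot: [-180.0, 0.0, -11.5]
force: [1.1, -0.8, -0.8]
grip_width: 0.0853
grip_force: 0.0
```

Request:
drive_tool(motion=[[[0.08, -0.11, 0, 0], [0.17, -0.23, 0, 0], [0.17, -0.23, 0, 0], [0.17, -0.23, 0, 0]]])

```text
time_s: 1.27
tcp_pos: [0.486, -0.1554, 0.4038]
eef_rot: [180.0, 0.1, -11.2]
force: [-1.1, -0.2, 0.4]
grip_width: 0.0853
grip_force: 0.0
```

```bash
cat > cap.py <<'E'
import sys,cv2,pickle
from workcell import arm
n,f=sys.argv[1:3]
c=arm.capture(n);pickle.dump(c,open(f+".pkl","wb"))
im=c["color"][:,:,::-1]
cv2.imwrite(f"pics/{f}.png",cv2.resize(im,(768,576),interpolation=3))
s=arm.read_state();print(s["tcp_pos"],s["eef_rot"],s["force"],s["time_s"],s["qpos"],c["camera_matrix"][0])
E
python3 cap.py wrist w1
```

```text
[ 0.48508095 -0.15636481  0.40394668] [ 1.79988795e+02  1.13588162e-01 -1.13665084e+01] [-0.51127061  0.09558085 -0.29731916] 1.3167 [-1.78604945e+01  1.49526559e+01  1.71338349e+00  7.68723197e+01
 -2.39797234e-02  1.73506026e+02] [297.31863964   0.         255.12504506]
```

View pics/w1.png

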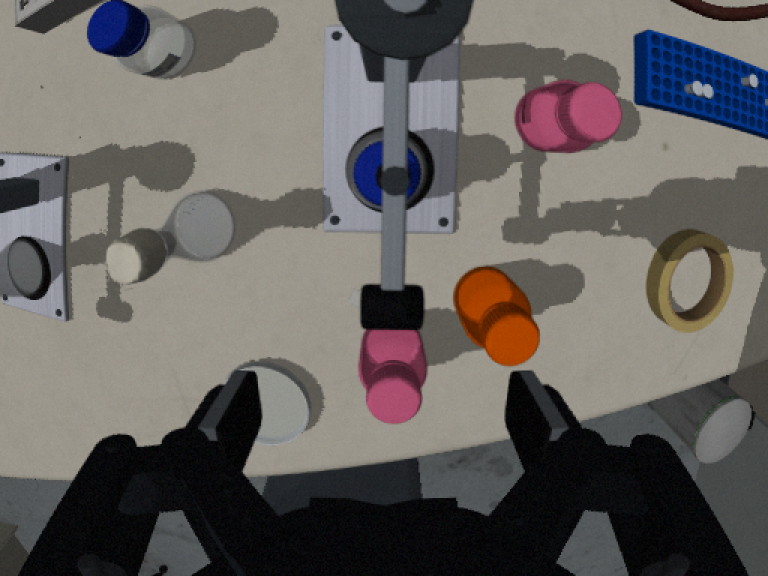

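The wrist view shows the handle at (392,307), between the finger planes (pads at about 243 and 525), with the bar straight up the image. So the yaw is right. I'll back-project the handle through the fisheye model.

```bash
python3 - <<'E'
import pickle,cv2,numpy as np
c=pickle.load(open("w1.pkl","rb"));K=np.array(c["camera_matrix"]);R=cv2.Rodrigues(np.array(c["rvec"]))[0];t=np.array(c["tvec"]).ravel();o=-R.T@t
def at(u,v,z):
    p=np.array([(u+.5)/1.5-.5-K[0,2],(v+.5)/1.5-.5-K[1,2]])/K[0,0];r=np.hypot(*p)
    w=R.T@np.array([*(p/r*np.sin(r)),np.cos(r)]);return o+w*(z-o[2])/w[2]
print(o);h=at(391.5,300,.167);print("handle top",h,at(391.5,307,.155))
for p in((396,70),(392,285)):print(at(*p,.16))
a=at(396,70,.16)-at(392,285,.16);print(np.degrees(np.arctan2(a[1],a[0])))
ends=[at(362,300,.165),at(423,300,.165)];print(ends,np.linalg.norm(ends[0]-ends[1]))
tc=np.array([.4851,-.1564]);y=np.radians(-11.5);e=(ends[0]+ends[1])[:2]/2-tc;print("tool dx,dy mm",1e3*(e@[np.cos(y),np.sin(y)]),1e3*(e@[np.sin(y),-np.cos(y)]))
E
```

```text
[ 0.56223546 -0.17080409  0.37260004]
handle top [ 0.49293903 -0.16128813  0.167     ] [ 0.48513191 -0.16001391  0.155     ]
[ 0.60085165 -0.18454059  0.16      ]
[ 0.49828024 -0.16269128  0.16      ]
-12.025161258670613
[array([ 0.49507134, -0.14695948,  0.165     ]), array([ 0.48924759, -0.1764369 ,  0.165     ])] 0.03004719837422025
tool dx,dy mm 7.974033068313954 3.7843963521279087
```

Request:
drive_tool(motion=[[[0.002, 0.012, 0.12, 0], [0.004, 0.012, 0.24, 0.005], [0.004, 0.012, 0.34, 0.005], [0.004, 0.012, 0.385, 0.005], [0.004, 0.012, 0.385, 0.005]]])

```text
time_s: 1.73
tcp_pos: [0.4828, -0.1609, 0.3052]
eef_rot: [-180.0, 0.4, -11.9]
force: [-0.9, 0.0, -0.4]
grip_width: 0.0852
grip_force: 0.0
```

Request:
drive_tool(motion=[[[0, 0, 0, 0], [0, 0, 0, 0], [0, 0, 0, 0], [0, 0, 0, 0], [0, 0, 0, 0]]], claw=1, force=20)

```text
time_s: 2.15
tcp_pos: [0.4858, -0.1599, 0.3099]
eef_rot: [-179.9, -0.2, -11.8]
force: [0.7, 3.2, 2.1]
grip_width: 0.0318
grip_force: 23.8
```

Request:
drive_tool(motion=[[[0, 0, 0, 0], [0, 0, 0, 0], [0, 0, 0, 0], [0, 0, 0, 0], [0, 0, 0, 0]]])

```text
time_s: 2.57
tcp_pos: [0.4858, -0.1598, 0.3099]
eef_rot: [-179.9, -0.1, -11.8]
force: [-1.3, 2.2, 6.2]
grip_width: 0.0316
grip_force: 24.2
```

```bash
python3 cap.py wrist w2
```

```text
[ 0.48580903 -0.15980058  0.30992593] [-1.79942518e+02 -1.48456104e-01 -1.17654997e+01] [-0.03790387  1.54467893  5.81719633] 2.6167 [-1.82267295e+01  1.85300513e+01 -7.89199680e+00  6.34369072e+01
  7.38228148e-02  1.73538787e+02] [297.31863964   0.         255.12504506]
```

View pics/w2.png

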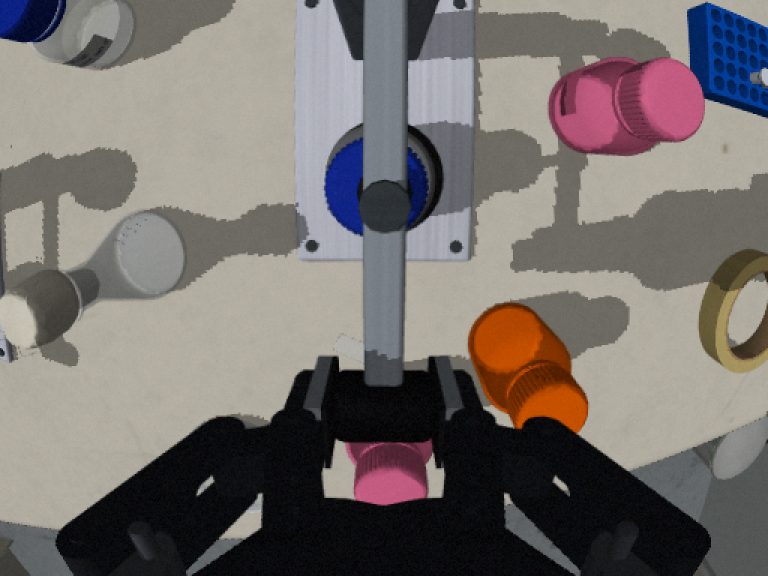

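The grip is good: width 31.6 mm, handle at (383,405) between the pads, and the bottle untouched under the foot at (385,205). Next I lift along the arc.

Request:
drive_tool(motion=[[[0.003, 0, -0.06, 0], [0.012, 0, -0.119, 0], [0.027, 0, -0.177, 0], [0.047, 0, -0.234, 0], [0.073, 0, -0.288, 0]]])

```text
time_s: 3.03
tcp_pos: [0.5032, -0.1635, 0.3807]
eef_rot: [-180.0, 0.1, -11.8]
force: [2.9, 1.1, -4.2]
grip_width: 0.0322
grip_force: 22.1
```

Request:
drive_tool(motion=[[[0.032, 0, -0.051, 0], [0.068, 0, -0.099, 0], [0.109, 0, -0.142, 0], [0.154, 0, -0.182, 0], [0.2, 0, -0.217, 0]]])

```text
time_s: 3.45
tcp_pos: [0.5523, -0.1739, 0.435]
eef_rot: [-180.0, 0.1, -11.8]
force: [1.4, -0.0, -3.3]
grip_width: 0.0314
grip_force: 21.5
```

Request:
drive_tool(motion=[[[0.027, 0, -0.016, 0], [0.055, 0, -0.03, 0], [0.082, 0, -0.043, 0], [0.11, 0, -0.054, 0], [0.11, 0, -0.054, 0]]])

```text
time_s: 3.87
tcp_pos: [0.5797, -0.1797, 0.449]
eef_rot: [180.0, -0.1, -11.8]
force: [-0.6, 0.2, 2.2]
grip_width: 0.0316
grip_force: 22.5
```

```bash
python3 cap.py scene s1
```

```text
[ 0.57936492 -0.17963698  0.44890858] [ 1.79976780e+02 -6.56357924e-02 -1.17673743e+01] [-0.32087061  0.6597205   3.99172978] 3.9167 [-1.72228718e+01  2.58186824e+01  2.40112629e+01  8.81250345e+01
 -1.68742181e-02  1.74544506e+02] [471.75095539   0.         248.0811662 ]
```

View pics/s1.png

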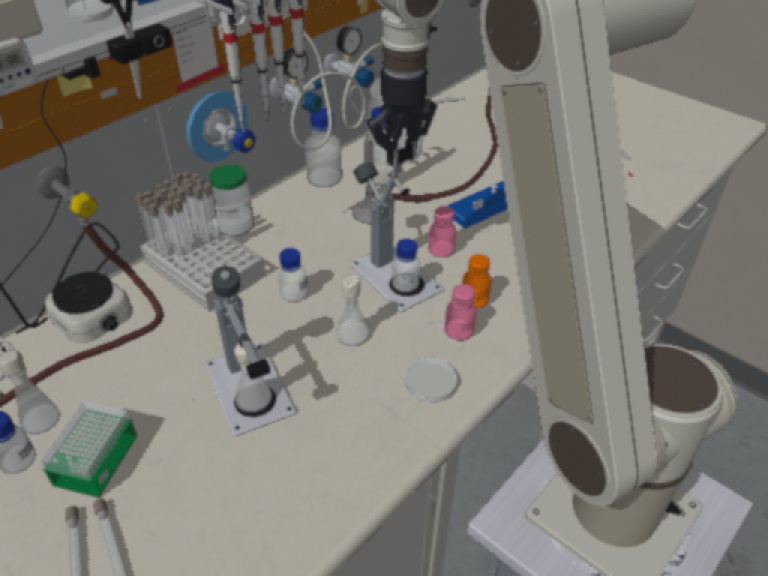

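The arm is at about 1.2 rad, held at (400,150), the weight swung back at (367,172), and the bottle is in place at (406,265). Now I release and back off.

Request:
drive_tool(motion=[[[0, 0, 0, 0], [0, 0, 0, 0], [0, 0, 0, 0], [0, 0, 0, 0], [0, 0, 0, 0]]], claw=0)

```text
time_s: 4.33
tcp_pos: [0.5789, -0.1797, 0.448]
eef_rot: [180.0, 0.0, -11.8]
force: [0.8, 0.6, 0.2]
grip_width: 0.0855
grip_force: 0.0
```

Request:
drive_tool(motion=[[[-0.08, 0, 0, 0], [-0.2, 0, 0, 0], [-0.32, 0, 0, 0], [-0.44, 0, 0, 0], [-0.5, 0, 0, 0]]])

```text
time_s: 4.75
tcp_pos: [0.4538, -0.1535, 0.4483]
eef_rot: [-180.0, 0.1, -11.8]
force: [-0.1, 0.0, 0.8]
grip_width: 0.0854
grip_force: 0.0
```

Request:
drive_tool(motion=[[[0, 0, 0, 0], [0, 0, 0, 0], [0, 0, 0, 0], [0, 0, 0, 0], [0, 0, 0, 0]]])

```text
time_s: 5.17
tcp_pos: [0.4577, -0.1544, 0.4478]
eef_rot: [-180.0, 0.0, -11.8]
force: [-1.0, 0.3, 0.0]
grip_width: 0.0854
grip_force: 0.0
```

```bash
python3 cap.py scene s2
```

```text
[ 0.45754869 -0.1543558   0.44779826] [-1.79999070e+02  2.37049118e-02 -1.17647619e+01] [-0.71711596 -0.0575206  -0.14349672] 5.2167 [-1.86415040e+01  1.10047009e+01  3.14021587e+00  8.21591608e+01
 -1.91454342e-03  1.73123258e+02] [471.75095539   0.         248.0811662 ]
```

View pics/s2.png

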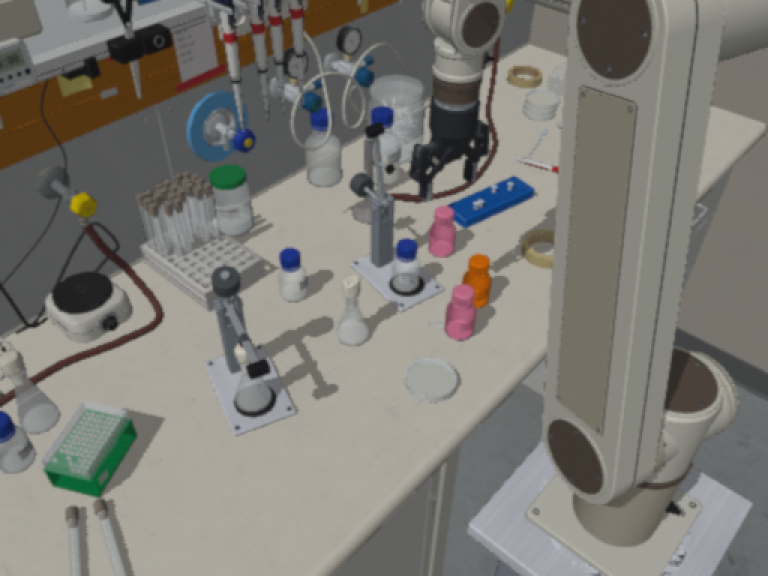

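The arm is tipped back, with the handle at (375,130) and the weight at (360,185). The bottle still stands at (406,265), the flask arm is down at (258,369), and the gripper is clear. I'll compare the handle pixel with the 1.75 rad prediction, then hand in.

```bash
python3 - <<'E'
from h import *
from workcell import arm
R,t,K=P("scene")
for th in(1.2,1.5,1.6,1.75):
    s=-.15*np.cos(th);X=np.array([.632+s*.98,-.19-s*.2,.155+.15*np.sin(th)])
    p=K@(R@X+t);print(th,p[:2]/p[2]*1.5)
print(arm.finish_job())
E
```

```text
1.2 [401.48416446 153.33955213]
1.5 [386.55160085 137.90570089]
1.6 [381.52005012 134.23561991]
1.75 [374.13626472 130.23101744]
the job is handed in; nothing more can be done
None
```

The arm over the bottle is open against its stop: its handle sits within a pixel of the 1.75 rad prediction. The bottle and the flask arm look unmoved, the gripper is clear, and I handed the job in at about 5 s; no verdict came back.

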